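# Shut the sprung flap of a parts case under its lip

### The job

Close the blue printed-parts case: push its standing green flap over from the outside until it lies flat on the case, and while holding it down push it by the white ridge away from the hinge, fully home, so that its free edge is tucked beneath the orange lip and stays shut by itself when you let go. Only push and press with the fingertips: do not pinch the flap or touch the foam pad on its inside, and leave the gears in the case and everything around it where they are.

Things in the scene. Friction and masses are not known exactly. Their poses are not given: they have to be found in the camera images.
- case: Open blue tray screwed to the bench, 150 (x) by 124 (y) by 50 mm tall, walls 8 mm. Origin: centre of its underside. x points from the hinge side (nearer the robot) to the lip side, y runs along the hinge, z up; turned up to 0.6 rad either way about the vertical. Black hinge ears, 7 mm thick, stand outside the side walls at the hinge end, up to z = 60 mm.
- flap (a joint): Angle (rad) of the green flap about its hinge (along the case's y): 0 = folded flat on the rim (hard stop), 1.57 = upright, up to 2.2 = leaning back to the robot. Sprung: it stays where it starts, but if pressed flat and let go untucked it rises to about 0.6. Folding takes 0.05 to 0.13 N m. Hinge axis: case x = -60 mm + joint slide, z = 52.5 mm.
- slide (a joint): How far (m) the hinge has moved in its slots towards the lip: 0 = drawn back (starts at 0 to 0.002), 0.020 = home (hard stop). Takes about 6 N either way and stays where left. With the flap flat, its free edge lies 8 mm short of the lip at 0 and 12 mm beneath it at 0.020. If slid home before the flap is flat, the flap lands on top of the lip.
- flap_edge (a point): middle of the green flap's free edge, 105 mm from the hinge axis, at mid thickness. The flap is a flat plate 108 mm wide and 5 mm thick, centred on the hinge axis. Axes are the flap's: x from hinge to free edge, z out of the outer face (up when folded, towards the robot when standing).
- ridge (a point): middle of the push face of the white ridge on the flap's outer face. The push face is 60 mm from the hinge axis, faces the hinge, stands 10 mm proud of the outer face and is 70 mm wide; from 67 mm the ridge slopes down to the outer face at 88 mm. The point is 5 mm above the outer face; axes as for flap_edge.
- lip_front (a point): middle of the lower front edge of the orange retaining lip (fixed to the case): the lip is 110 mm wide, 5 mm thick, reaches 22 mm back from this edge to the case's far wall; underside at case z = 59 mm (9 mm above the rim, on which the 5 mm flap lies), top at 64 mm.
- foam: dark foam pad 70 by 96 by 5 mm on the flap's inner face (the face turned into the case when folded), from 17 to 87 mm from the hinge. Not to be touched by the fingers.
- gear_a: green printed gear, 44 mm across and 12 mm thick, lying loose on the floor of the case; origin at the centre of its underside. Bystander.
- gear_b: green printed gear, 34 mm across and 14 mm thick, lying loose on the floor of the case; origin at the centre of its underside. Bystander.
- jar: small amber jar with black cap, 42 mm across, 52 mm tall, standing beside one of the case's side walls (centre about 140 mm from the case's middle); origin at the centre of its underside. Bystander.
- glue: white glue bottle with red cap, 28 mm across, 70 mm tall, standing beside the other side wall of the case; origin at the centre of its underside. Bystander.
- scraper: orange-handled print scraper, 200 mm, lying beyond the case. Bystander.
- driver: blue-handled screwdriver, 160 mm, lying beyond the case. Bystander.
- print: green printed fan-shaped part with a toothed rim, about 105 mm across and 61 mm tall, at the far left; origin at the centre of its underside. Bystander.
- spool: spool of green filament lying flat, 190 mm across and 60 mm tall, at the right; origin at the centre of its underside. Bystander.
There are look-alikes about, which are no part of the job. Of the things like the case, leave any that is pink or red; of the rest the smaller one is meant.

How it is judged:
On the way, in this order (a step that is already met when the one before it is completed fails the run):
1. the flap is folded over and pressed down (within 0.12 rad of flat), not yet home (value of joint flap below 0.12 rad and value of joint slide below 0.014 m), for 0.02 s.
2. the flap's edge is beneath the lip (value of joint flap below 0.08 rad and value of joint slide above 0.014 m), for 0.2 s.
At the end, for the whole second after the job is handed in: The flap lies within 0.08 rad of flat and its hinge has been slid at least 14 of its 20 mm, so that the lip holds it shut; every bystander is within 20 mm of where it began (all of step 2 and velocity of joint flap below 0.1 rad/s and distance of each of gear_a, gear_b, jar, glue, scraper, driver, print, spool from where it was at the start of the episode below 0.02 m); the robot touches nothing.
It fails at once if a finger touches the foam pad on the flap's inner face (as in pinching or lifting the flap) (contact force between the fingers and foam above 0.5 N).
It fails at once if a bystander is lifted, carried or pushed more than 20 mm (distance of any of gear_a, gear_b, jar, glue, scraper, driver, print, spool from where it was at the start of the episode above 0.02 m).
It also fails if it takes over 35 s, if anything falls off the work surface, if the arm or the gripper's body presses on something with over 40 N, if the wrist force passes 120 N, or if a joint passes its speed limit or range.

### The arm

A 7-joint arm with a two-finger parallel gripper is mounted at the origin on the work surface. World frame = base frame: x ahead of the robot, y to its left, z up, the work surface at z = 0. Lengths are in m, angles in rad, forces in N, time in s.
With the tool pointing down it reaches from about 0.425 to 0.875 m from the base axis. Payload 4.7 kg.
Tool frame: the origin (TCP) lies at the very end of the fingers, on their centre line; the grasp point (between the pads) lies 19 mm behind it (ctrl.grasp_offset is the distance from the TCP to the grasp point, in m); z points along the fingers, y is the direction in which the jaws open and shut (so a half turn about z gives the same grasp; the last joint's range is limited). The gripper opens to 87 mm and grips with 3 to 60 N. Pads are 19 mm wide; open, the fingers measure 117 mm over their backs; the gripper's body (75 mm by 190 mm) begins 51 mm behind the grasp point.
Start: joints at [1.284, 0.321, -0.07, 1.45, 0.023, 1.371, -0.057], TCP at [0.193, -0.621, 0.223] pointing down, gripper open.
Joint ranges: [-2.86, 2.86], [-0.3, 2.09], [-1.38, 1.24], [0.06, 2.45], [-1.56, 4.7], [0.09, 2.05], [-2.69, 2.69]. Speed limits (rad/s): [2.57, 2.57, 3.14, 3.14, 3.14, 3.14, 3.14].

### API

Orientations are given as a rotation vector (axis times angle).
In Python, from bench import ctrl gives the robot as it stands.
- The arm moves only by the shell command python3 -m creep 'ROWS' [FORCE]. ROWS is JSON, a list that holds one entry, the list of rows, each a list of 7 numbers: the opening, from 0 (shut) to 1 (fully open), then the shift along the tool's x, y, z in mm, then the turn, a rotation vector about the tool's x, y, z in rad. In form: [[[grip, dx, dy, dz, rx, ry, rz], ...]]. A call has 1 to 5 rows; each row is the pose to reach, as a shift and turn from the pose commanded when the call began, along the tool's axes at that moment; what a row does not reach only later rows make up. A row lasts 1/10 s, in which the tool goes at most 50 mm and 8.59 degrees, less where a joint would pass 70% of its speed; a pose out of reach is approached as far as the arm can. A call with a gripper value outside its range is refused whole. The fingers move at their own pace and stop on an object; FORCE is the grip in N (left out, the last holds). Time passes only in rows, so rows that repeat a pose let the fingers close. It gives the time, the measured TCP pose, the force and the opening at its end, in the units of the state.
- ctrl.get_state(): the state, without advancing time (a new reading comes with each control period).
- ctrl.get_image(name): name is "scene" or "top"; returns the picture (420x560x3 uint8, red, green, blue); there is no depth.
- ctrl.camera_params(name): a dict with "K" (3x3 intrinsics, pixels), "pose" (4x4, takes a point from camera to world coordinates). Camera axes: x right, y down, z forward; pixel columns grow to the right and rows downward; lengths in m; the calibration is good to about 2 mm. A picture is of the moment at which its call begins. camera_params takes no time and is no camera call.
- ctrl.close_job(): hands the job in, once; it reports no verdict.
The state is a dict: "time": time; "joint_positions": joint angles; "qd": joint speeds; "joint_torque": joint torques, N m; "position": TCP position; "tool_rot": TCP orientation; "ft_force": force on the tool from outside, world axes, zero at the start; "torque": the same for the moment, N m; "grip_width": opening from 0.0 (shut) to 1.0 (fully open).
Only numpy, scipy, OpenCV 4.12 (cv2) and the standard library are available. Lean on these libraries where they do the work, as an engineer would, in place of code of your own. Each camera call takes 0.05 s, during which the arm holds its last target. There are 200 camera calls.

## Working session

There is one attempt and no reset: what is moved stays moved. The work goes in short steps, Python scripts to look and compute and a shell command to move; the robot and the scene stay as the last step left them, time stands still between calls to the robot, and variables do not carry over. Pictures are saved under pics/ and viewed, about 8 in all and at most 12, crops included, and the job is handed in when it is done.

```bash
mkdir -p pics; ls; python3 - <<'E'
from bench import ctrl
import cv2,numpy as np
for n in("scene","top"):
    im=ctrl.get_image(n); cv2.imwrite(f"pics/{n}0.png",im[:,:,::-1])
    p=ctrl.camera_params(n); print(n,np.round(p["K"],1).tolist(),np.round(p["pose"],3).tolist())
s=ctrl.get_state(); print(s)
E
```

```text
pics
scene [[488.1, 0.0, 280.7], [0.0, 488.1, 213.3], [0.0, 0.0, 1.0]] [[-0.252, 0.835, -0.49, 1.175], [0.968, 0.211, -0.138, 0.168], [-0.012, -0.509, -0.861, 1.297], [0.0, 0.0, 0.0, 1.0]]
top [[533.0, 0.0, 277.3], [0.0, 533.0, 203.9], [0.0, 0.0, 1.0]] [[0.02, -0.998, 0.065, 0.395], [-1.0, -0.02, 0.004, -0.062], [-0.003, -0.065, -0.998, 1.864], [0.0, 0.0, 0.0, 1.0]]
{'time': 0.1, 'joint_positions': array([ 1.28413721,  0.32174814, -0.07005638,  1.45155805,  0.02260748,
        1.37078188, -0.05689088]), 'qd': array([ 0.00058396, -0.00152861, -0.00081416, -0.00372569,  0.00141708,
        0.0009056 ,  0.00180573]), 'joint_torque': array([ 2.73395553e-04, -4.92570591e+01, -4.05676877e-01, -3.13396776e+01,
       -6.42216322e-02,  3.95846169e-02,  6.07230345e-05]), 'position': array([ 0.19234824, -0.62037363,  0.22156859]), 'tool_rot': array([-3.10448334e+00, -4.70420620e-01,  5.70191733e-04]), 'ft_force': array([ 0.53665357, -0.61863046, -0.82631411]), 'torque': array([ 0.00665023, -0.02787302, -0.02147081]), 'grip_width': 1.0003094104100645}
```

View pics/scene0.png

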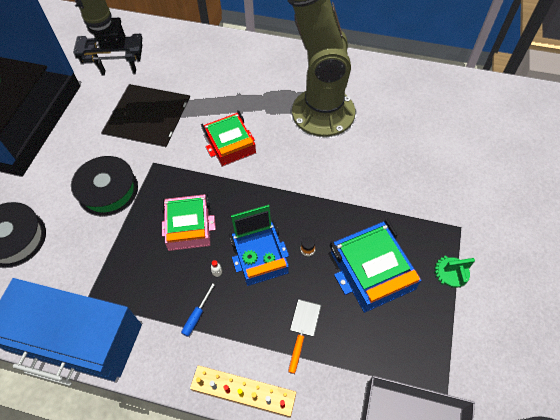

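View pics/top0.png

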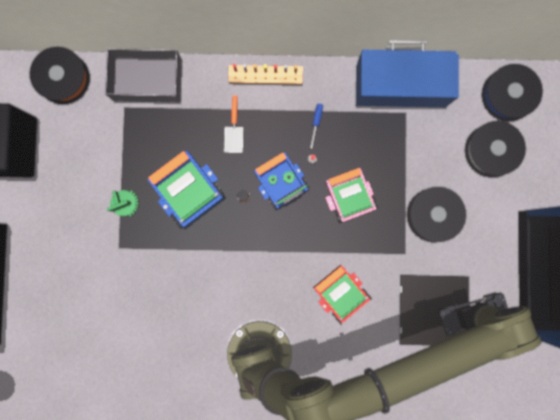

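The scene picture shows the small blue case at about (260,250), its flap standing, with the orange lip at (267,269). The jar is at (308,246) and the glue at (216,268). In the top view the case is at (280,180). The pink, red and larger blue cases are look-alikes. Next I'll measure the case.

```bash
cat > h.py <<'E'
from bench import ctrl
import cv2,numpy as np
def ray(n,px):
    p=ctrl.camera_params(n);K=np.array(p["K"]);T=np.array(p["pose"])
    px=np.atleast_2d(px).astype(float)
    d=np.c_[px,np.ones(len(px))]@np.linalg.inv(K).T@T[:3,:3].T
    return T[:3,3],d
def onz(n,px,z):
    o,d=ray(n,px); return o+d*((z-o[2])/d[:,2])[:,None]
def proj(n,P):
    p=ctrl.camera_params(n);K=np.array(p["K"]);T=np.array(p["pose"])
    q=(np.atleast_2d(P)-T[:3,3])@T[:3,:3]@K.T
    return q[:,:2]/q[:,2:]
def mask(im,box,lo,hi):
    h=cv2.cvtColor(im,cv2.COLOR_RGB2HSV);m=cv2.inRange(h,lo,hi)
    z=np.zeros_like(m);x0,y0,x1,y1=box;z[y0:y1,x0:x1]=m[y0:y1,x0:x1];return z
E
python3 - <<'E'
from h import *
B={"scene":(220,195,305,290),"top":(245,145,315,220)}
for n in B:
    im=ctrl.get_image(n); x0,y0,x1,y1=B[n]
    cv2.imwrite(f"pics/{n}_c.png",cv2.resize(im[y0:y1,x0:x1,::-1],None,fx=6,fy=6,interpolation=cv2.INTER_CUBIC))
    m=mask(im,B[n],(8,120,90),(22,255,255))
    ys,xs=np.nonzero(m); W=onz(n,np.c_[xs,ys],.064)
    r=cv2.minAreaRect((W[:,:2]*1000).astype(np.float32)); print(n,len(xs),r, W.mean(0))
E
python3 - <<'E'
import cv2,numpy as np
a=cv2.imread('pics/scene_c.png');b=cv2.imread('pics/top_c.png')
a=cv2.resize(a,(400,447));b=cv2.resize(b,(400,429))
c=np.zeros((447,800,3),np.uint8);c[:,:400]=a;c[:429,400:]=b;cv2.imwrite('pics/both.png',c)
E
```

```text
scene 359 ((632.0582885742188, -0.767303466796875), (36.29681396484375, 173.15220642089844), 39.97949981689453) [ 0.64968411 -0.02279353  0.064     ]
top 201 ((650.0009155273438, -28.934547424316406), (23.086944580078125, 102.90054321289062), 32.91036605834961) [ 0.64999117 -0.02913856  0.064     ]
```

View pics/both.png

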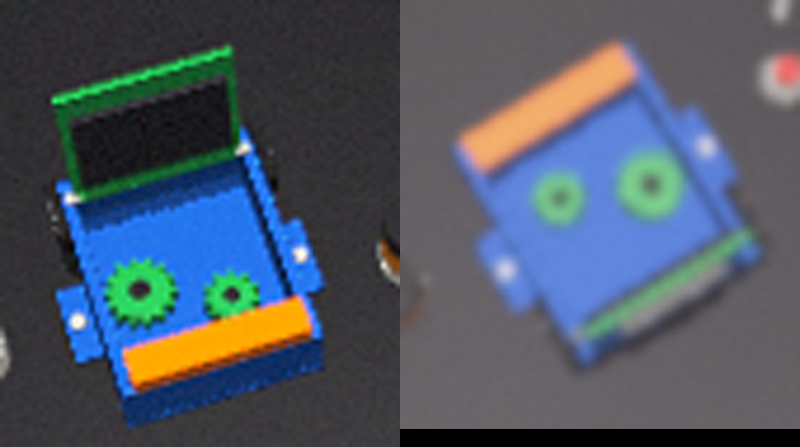

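The crop shows the flap standing, with its free-edge ends at scene (231,216) and (269,206) and top (277,204) and (307,186). The jar is on the +y side and the glue on the −y side. The scene lip mask was contaminated by another orange patch, so I'll refine it with the largest component and triangulate the flap edge.

```bash
python3 - <<'E'
from h import *
B={"scene":(220,195,300,290),"top":(245,145,315,220)}
C={}
for n in B:
    m=mask(ctrl.get_image(n),B[n],(8,120,90),(22,255,255))
    k,l,s,c=cv2.connectedComponentsWithStats(m);i=1+s[1:,4].argmax()
    ys,xs=np.nonzero(l==i);W=onz(n,np.c_[xs,ys],.064)
    r=cv2.minAreaRect((W[:,:2]*1000).astype(np.float32));v=np.linalg.svd(W[:,:2]-W[:,:2].mean(0))[2][0]
    print(n,r,W.mean(0).round(4),"yaw",np.arctan2(-v[0],v[1])%np.pi)
def tri(a,b):
    (o1,d1),(o2,d2)=ray("scene",a),ray("top",b);d1=d1[0];d2=d2[0]
    t=np.linalg.lstsq(np.c_[d1,-d2],o2-o1,rcond=None)[0];p,q=o1+t[0]*d1,o2+t[1]*d2
    return (p+q)/2,np.linalg.norm(p-q)
yaw=.574;R=np.array([[np.cos(yaw),-np.sin(yaw)],[np.sin(yaw),np.cos(yaw)]])
c=np.array([.650,-.029])-R@[.064,0];print("case",c)
for a,b in(((231,216.2),(277.4,203.6)),((269.3,205.6),(306.6,186.1))):
    P,e=tri(a,b);print(P,e,"in case",(P[:2]-c)@R)
# gears-free check: far/left things relative
for n,px,z in(("scene",(308,246),.03),("scene",(216,268),.035)):
    print(n,(onz(n,px,z)[0][:2]-c)@R)
E
```

```text
scene ((651.7445678710938, -25.74331283569336), (28.246355056762695, 108.47865295410156), 33.45857238769531) [ 0.6525 -0.0258  0.064 ] yaw 0.5873406804465282
top ((649.8187866210938, -29.076885223388672), (22.86380958557129, 102.91455841064453), 33.085689544677734) [ 0.6502 -0.0293  0.064 ] yaw 0.5754577272493602
case [ 0.59625691 -0.0637517 ]
[ 0.53079586 -0.10338109  0.12595578] 0.1059642016907745 in case [-0.07648856  0.00226683]
[ 0.54860782 -0.09415056  0.20672909] 0.10522259736663259 in case [-0.05651908  0.00034623]
scene [0.0263964  0.14086419]
scene [ 0.01110945 -0.12955737]
```

```bash
python3 - <<'E'
from h import *
def tri(a,b):
    (o1,d1),(o2,d2)=ray("scene",a),ray("top",b);d1=d1[0];d2=d2[0]
    t=np.linalg.lstsq(np.c_[d1,-d2],o2-o1,rcond=None)[0];p,q=o1+t[0]*d1,o2+t[1]*d2
    return (p+q)/2,np.linalg.norm(p-q)
yaw=.58;R=np.array([[np.cos(yaw),-np.sin(yaw)],[np.sin(yaw),np.cos(yaw)]])
c=np.array([.651,-.028])-R@[.064,0];print("case",c)
for a,b in(((231,216.2),(306.6,186.1)),((269.3,205.6),(277.4,203.6))):
    P,e=tri(a,b);print(P,e,"in case",(P[:2]-c)@R)
# tool axes now, desired orientations
from scipy.spatial.transform import Rotation as Q
s=ctrl.get_state();T=Q.from_rotvec(s["tool_rot"]).as_matrix();print(T.round(3))
E
```

```text
case [ 0.59746639 -0.06307353]
[ 0.56491894 -0.14712928  0.14860402] 0.0031908105701524045 in case [-0.07328928 -0.05247271]
[ 0.50659883 -0.05432439  0.1488072 ] 0.0023093331921885223 in case [-0.07121258  0.05711593]
[[ 0.955  0.296 -0.   ]
 [ 0.296 -0.955  0.001]
 [-0.    -0.001 -1.   ]]
```

Flap edge sits at case x ≈ −72, z ≈ 149 mm and is 109 mm wide, so it leans back slightly at about 1.7 rad. The case centre is at (0.597, −0.063) with yaw ≈ 0.58. Plan: approach behind the flap with fingers shut and the tool's x along case x, then push forward, press down, and slide.

```bash
python3 -m creep '[[[0,45,-39.5,0,0,0,0],[0,81,-71,0,0,0,0],[0,117,-103,0,0,0,0],[0,153,-134,0,0,0,0],[0,180,-158,0,0,0,0]]]' 20
python3 -m creep '[[[0,36,-32,0,0,0,0],[0,72,-63,0,0,0,0],[0,108,-95,0,0,0,0],[0,144,-127,0,0,0,0],[0,180,-158,0,0,0,0]]]'
python3 -m creep '[[[0,30,-27,0,0,0,-0.1],[0,60,-54,0,0,0,-0.2],[0,67,-60,0,0,0,-0.28],[0,67,-60,0,0,0,-0.28]]]'
python3 - <<'E'
from h import *
from scipy.spatial.transform import Rotation as Q
s=ctrl.get_state();print(Q.from_rotvec(s["tool_rot"]).as_matrix().round(3),s["position"],s["grip_width"],s["joint_positions"].round(2))
E
```

```text
time: 0.8
position: [0.3194, -0.4137, 0.2227]
tool_rot: [3.105, 0.474, 0.001]
ft_force: [0.3, -0.1, 0.4]
grip_width: 0.632
time: 1.3
position: [0.4434, -0.2105, 0.2229]
tool_rot: [3.105, 0.471, 0.001]
ft_force: [1.0, 0.2, 0.3]
grip_width: 0.173
time: 1.7
position: [0.4898, -0.1328, 0.2227]
tool_rot: [-3.008, -0.907, -0.001]
ft_force: [0.2, 0.0, -0.3]
grip_width: 0.006
[[ 0.833  0.553  0.   ]
 [ 0.553 -0.833  0.   ]
 [ 0.001  0.    -1.   ]] [ 0.48984514 -0.13284537  0.22269171] 0.005777406126104872 [ 0.75  0.04 -0.54  1.78  0.02  1.32 -0.79]
```

```bash
python3 -m creep '[[[0,0,0,40,0,0,0],[0,0,0,80,0,0,0],[0,0,0,110,0,0,0],[0,0,0,122,0,0,0],[0,0,0,122,0,0,0]]]'
python3 - <<'E'
from h import *
s=ctrl.get_state();yaw=.583;R=np.array([[np.cos(yaw),-np.sin(yaw)],[np.sin(yaw),np.cos(yaw)]])
print(s["position"],(s["position"][:2]-[.5975,-.063])@R)
a=ctrl.get_image("scene")[170:290,190:320,::-1];b=ctrl.get_image("top")[140:260,230:360,::-1]
cv2.imwrite("pics/s1.png",cv2.resize(np.hstack([a,b]),None,fx=3,fy=3,interpolation=cv2.INTER_CUBIC))
E
```

```text
time: 2.2
position: [0.4874, -0.1361, 0.0992]
tool_rot: [-3.01, -0.895, 0.005]
ft_force: [0.4, -0.4, 1.5]
grip_width: 0.002
[ 0.48736513 -0.13606697  0.09915353] [-0.13216785 -0.00036475]
```

View pics/s1.png

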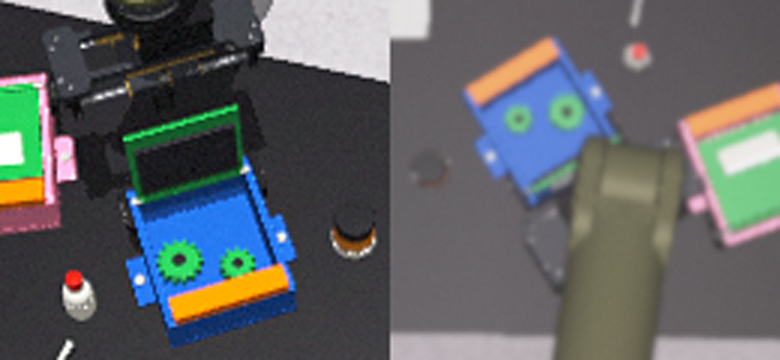

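The picture shows the gripper centred behind the standing flap, clear of the pink case. Pushing forward now.

```bash
python3 -m creep '[[[0,15,0,0,0,0,0],[0,26,0,0,0,0,0],[0,36,0,0,0,0,0],[0,46,0,0,0,0,0],[0,55,0,0,0,0,0]]]'
python3 -m creep '[[[0,9,0,0,0,0,0],[0,17,0,0,0,0,0],[0,24,0,0,0,0,0],[0,30,0,0,0,0,0],[0,30,0,0,0,0,0]]]'
python3 - <<'E'
from h import *
s=ctrl.get_state();yaw=.583;R=np.array([[np.cos(yaw),-np.sin(yaw)],[np.sin(yaw),np.cos(yaw)]])
print(s["position"],(s["position"][:2]-[.5975,-.063])@R,s["ft_force"][:2]@R)
a=ctrl.get_image("scene")[170:290,190:320,::-1];b=ctrl.get_image("top")[140:260,230:360,::-1]
cv2.imwrite("pics/s2.png",cv2.resize(np.hstack([a,b]),None,fx=3,fy=3,interpolation=cv2.INTER_CUBIC))
E
```

```text
time: 2.8
position: [0.5356, -0.1049, 0.1009]
tool_rot: [3.009, 0.899, -0.0]
ft_force: [-0.6, -1.9, 0.8]
grip_width: 0.002
time: 3.3
position: [0.5604, -0.0878, 0.1002]
tool_rot: [-3.009, -0.901, 0.0]
ft_force: [-0.9, -0.4, -0.1]
grip_width: 0.006
[ 0.56041938 -0.08784351  0.10024863] [-0.04463257 -0.0003257 ] [-0.9964577   0.20100638]
```

View pics/s2.png

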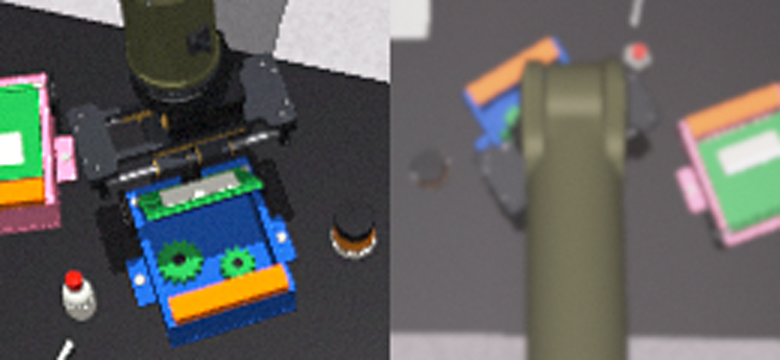

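The flap is folded to roughly 1 rad, with the white ridge visible at (200,190) in front of the fingers. Next I'll press it down.

```bash
python3 -m creep '[[[0,5,0,4,0,0,0],[0,5,0,12,0,0,0],[0,5,0,20,0,0,0],[0,5,0,28,0,0,0],[0,5,0,34,0,0,0]]]'
python3 -m creep '[[[0,0,0,5,0,0,0],[0,0,0,8,0,0,0],[0,0,0,10,0,0,0],[0,0,0,11,0,0,0],[0,0,0,11,0,0,0]]]'
```

```text
time: 3.9
position: [0.5647, -0.0856, 0.066]
tool_rot: [3.01, 0.9, 0.002]
ft_force: [1.5, 0.5, 4.1]
grip_width: 0.005
time: 4.4
position: [0.5647, -0.0855, 0.0558]
tool_rot: [3.01, 0.9, 0.002]
ft_force: [2.1, 1.8, 3.2]
grip_width: 0.003
```

```bash
python3 -m creep '[[[0,0,0,1,0,0,0],[0,0,0,2,0,0,0],[0,0,0,2.5,0,0,0],[0,0,0,2.5,0,0,0]]]'
python3 - <<'E'
from h import *
a=ctrl.get_image("scene")[170:290,190:320,::-1]
cv2.imwrite("pics/s3.png",cv2.resize(a,None,fx=5,fy=5,interpolation=cv2.INTER_CUBIC))
E
```

```text
time: 4.8
position: [0.5648, -0.0856, 0.0551]
tool_rot: [3.009, 0.9, 0.001]
ft_force: [-1.8, 3.1, 14.7]
grip_width: 0.007
```

View pics/s3.png

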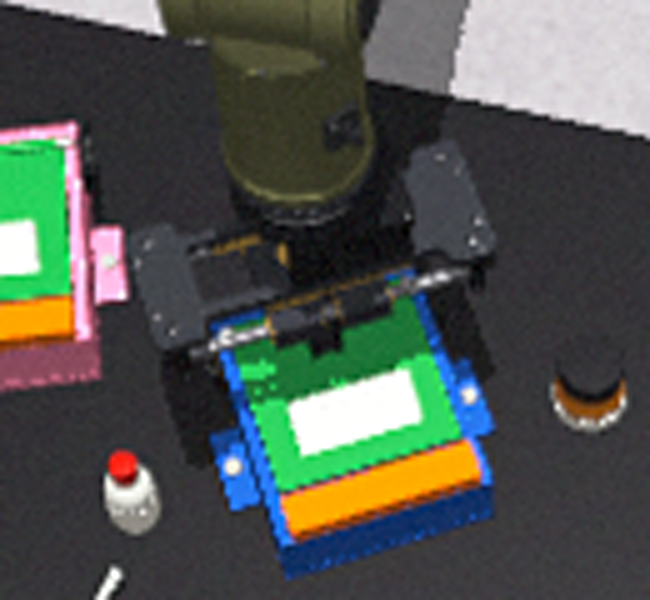

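The flap lies flat, with hard contact at z = 0.0551 and 15 N. Its free edge is in front of the orange lip. Now I'll slide towards the ridge while holding it down.

```bash
python3 -m creep '[[[0,5,0,0,0,0,0],[0,10,0,0,0,0,0],[0,15,0,0,0,0,0],[0,20,0,0,0,0,0],[0,25,0,0,0,0,0]]]'
python3 -m creep '[[[0,3,0,0,0,0,0],[0,6,0,0,0,0,0],[0,9,0,0,0,0,0],[0,12,0,0,0,0,0],[0,15,0,0,0,0,0]]]'
python3 - <<'E'
from h import *
s=ctrl.get_state();yaw=.583;R=np.array([[np.cos(yaw),-np.sin(yaw)],[np.sin(yaw),np.cos(yaw)]])
print(s["position"],(s["position"][:2]-[.5975,-.063])@R,s["ft_force"][:2]@R,s["ft_force"][2])
E
```

```text
time: 5.35
position: [0.5822, -0.0745, 0.0548]
tool_rot: [3.008, 0.897, -0.013]
ft_force: [-14.9, -4.1, 26.1]
grip_width: 0.002
time: 5.85
position: [0.5933, -0.0702, 0.0546]
tool_rot: [3.006, 0.892, -0.019]
ft_force: [-12.9, -8.0, 21.5]
grip_width: 0.01
[ 0.59327565 -0.07021598  0.0545751 ] [-0.00749917 -0.00369837] [-15.20482747   0.4450912 ] 21.49960819687641
```

```bash
python3 -m creep '[[[0,3,0,0,0,0,0],[0,6,0,0,0,0,0],[0,9,0,0,0,0,0],[0,12,0,0,0,0,0],[0,15,0,0,0,0,0]]]'
python3 - <<'E'
from h import *
s=ctrl.get_state();yaw=.583;R=np.array([[np.cos(yaw),-np.sin(yaw)],[np.sin(yaw),np.cos(yaw)]])
print(s["position"],(s["position"][:2]-[.5975,-.063])@R,s["ft_force"][:2]@R,s["ft_force"][2])
a=ctrl.get_image("scene")[170:290,190:320,::-1]
cv2.imwrite("pics/s4.png",cv2.resize(a,None,fx=5,fy=5,interpolation=cv2.INTER_CUBIC))
E
```

```text
time: 6.35
position: [0.6068, -0.0621, 0.0543]
tool_rot: [3.006, 0.892, -0.016]
ft_force: [-10.0, -7.1, 17.6]
grip_width: 0.007
[ 0.60675171 -0.06205011  0.05427041] [ 0.00824641 -0.00430037] [-12.22324324  -0.39154769] 17.608185670468764
```

View pics/s4.png

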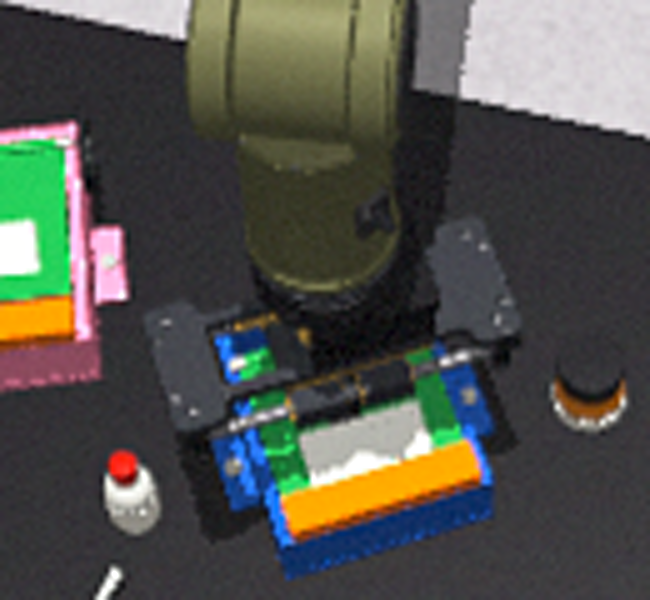

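The ridge has moved close to the lip and the flap edge is going under it. I'll keep pushing until it stalls against the stop.

```bash
python3 -m creep '[[[0,3,0,0,0,0,0],[0,6,0,0,0,0,0],[0,9,0,0,0,0,0],[0,12,0,0,0,0,0],[0,12,0,0,0,0,0]]]'
python3 - <<'E'
from h import *
s=ctrl.get_state();yaw=.583;R=np.array([[np.cos(yaw),-np.sin(yaw)],[np.sin(yaw),np.cos(yaw)]])
print(s["position"],(s["position"][:2]-[.5975,-.063])@R,s["ft_force"][:2]@R,s["ft_force"][2])
E
```

```text
time: 6.9
position: [0.6072, -0.062, 0.053]
tool_rot: [3.005, 0.886, -0.052]
ft_force: [-30.9, -16.1, 33.7]
grip_width: 0.009
[ 0.60724765 -0.06197883  0.05296584] [ 0.00869967 -0.00451389] [-34.65221486   3.60933545] 33.66170555874781
```

The push stalled at 35 N with only 0.5 mm of travel, so the hinge is at its hard stop. I'll relieve the push, then lift straight off.

```bash
python3 -m creep '[[[0,-6,0,-1,0,0,0],[0,-11,0,-3,0,0,0],[0,-12,0,-10,0,0,0],[0,-13,0,-40,0,0,0],[0,-13,0,-80,0,0,0]]]'
python3 -m creep '[[[0,-20,0,-40,0,0,0],[0,-60,0,-70,0,0,0],[0,-100,0,-90,0,0,0],[0,-140,0,-90,0,0,0],[0,-140,0,-90,0,0,0]]]'
python3 - <<'E'
from h import *
a=ctrl.get_image("scene")[170:290,190:320,::-1];b=ctrl.get_image("top")[140:260,230:360,::-1]
cv2.imwrite("pics/s5.png",cv2.resize(np.hstack([a,b]),None,fx=3,fy=3,interpolation=cv2.INTER_CUBIC))
im=ctrl.get_image("scene");yaw=.583;R=np.array([[np.cos(yaw),-np.sin(yaw)],[np.sin(yaw),np.cos(yaw)]])
c=np.array([.5975,-.063])
m=mask(im,(225,215,295,285),(0,0,150),(180,60,255));k,l,s,_=cv2.connectedComponentsWithStats(m);i=1+s[1:,4].argmax()
ys,xs=np.nonzero(l==i);W=(onz("scene",np.c_[xs,ys],.063)[:,:2]-c)@R
print("ridge x range",np.percentile(W[:,0],[2,98]),W[:,1].min(),W[:,1].max())
E
```

```text
time: 7.4
position: [0.6053, -0.0578, 0.1301]
tool_rot: [-3.008, -0.897, 0.015]
ft_force: [-0.0, -0.5, 0.7]
grip_width: 0.003
time: 7.9
position: [0.4869, -0.1383, 0.2224]
tool_rot: [3.012, 0.886, -0.01]
ft_force: [0.2, 0.1, 0.2]
grip_width: 0.004
ridge x range [0.01721869 0.04978116] -0.03381866444864268 0.037142702005228026
```

View pics/s5.png

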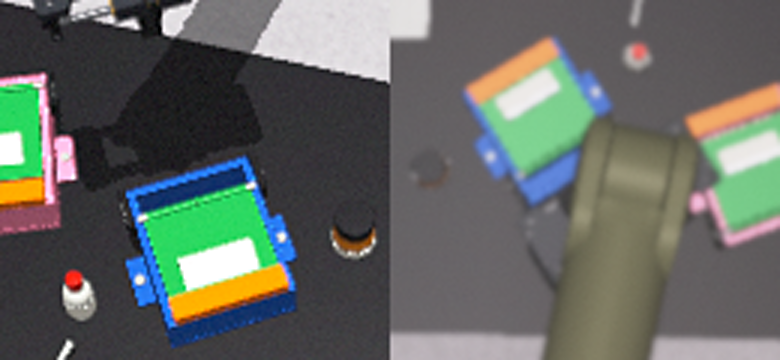

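With the robot clear, the flap stays flat under the lip. The ridge push face measures case x ≈ 17–20 mm, where 20 mm is home. The bystanders in view have not moved. Handing in.

```bash
python3 -c "
from bench import ctrl
print(ctrl.close_job())"
```

```text
the job is handed in; nothing more can be done
None
```

The small blue case is shut: its flap lies flat with its free edge under the orange lip, and it stayed there after I let go. I handed the job in at about 8 s of the 35 s allowed; no verdict was given.

- **Folding:** with the fingers shut, I pushed the standing flap over from the hinge side. I then pressed it flat between the hinge and the ridge, meeting hard contact at z = 55 mm with 15 N.
- **Sliding home:** holding it down, I pushed against the ridge towards the lip until it stopped moving, at about 35 N sideways.
- **Last checks:** after backing off, the pictures show the flap flat under the lip, with the force reading near zero. The gears were last seen before the flap covered them; the jar and glue look unmoved. I did not measure any of the bystanders, and the scraper, driver, print and spool were not in the final close-up.
- **Small disagreement:** the ridge measures at case x of about 17 mm and the fingertip position gave about 18 mm, against 20 mm when fully home. That is within my measuring error and above the 14 mm required.

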